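Run a fingertip along the coin tray to shut its lids

TASK

The four flip lids of the wooden coin tray stand ajar. Starting from the tray's broad solid end, on the hinge side of the lids, run your fingertips lightly along the row in one low, unbroken pass towards the lids' free edges, so that each lid is stroked shut in turn and all four end up shut, then move clear. Do not pick up or shove the tray, and leave the loose coin, the jar and the loupe beside it alone.

Things in the scene. Friction and masses are not known exactly. Their poses are not given: they have to be found in the camera images.
- tray: Loose wooden coin tray, 0.9 kg, 230 x 60 x 20 mm high, flat on the bench, turned any way. Origin: centre of its underside; z up. Its x runs along the row of four grey lids, from hinges to free edges. Solid end blocks, tops 20 mm up: broad one at x -115 to -80 mm, narrow one at +106 to +115. Only open lids stand above the 20 mm level, so the row can be stroked end to end there.
- row_start (a point): Point on the tray: middle of the top face of the broad solid end block (20 mm above the bench), 19.5 mm before the hinge line of lid0.
- row_end (a point): Point on the tray: top edge (20 mm above the bench), mid-width, at the near side of the narrow solid end block, just past the free edge of lid3; 203.5 mm from row_start.
- lid0 (a joint): Lid 0 (from the broad end): angle in rad, 0 shut, 1.2 wide open; starts at 0.4 to 0.9. Rigid, 44 mm along the row, 58 across, 4 thick. Hinge across the tray at tray x = -78 mm, 18 mm above the bench; the free edge, towards +x, rises. Shut, its top is 20 mm above the bench. Stays where left; about 1 N stroked from hinge to free edge shuts it, the other way opens it and jams.
- lid1 (a joint): Lid 1 (from the broad end): angle in rad, 0 shut, 1.2 wide open; starts at 0.4 to 0.9. Rigid, 44 mm along the row, 58 across, 4 thick. Hinge across the tray at tray x = -32 mm, 18 mm above the bench; the free edge, towards +x, rises. Shut, its top is 20 mm above the bench. Stays where left; about 1 N stroked from hinge to free edge shuts it, the other way opens it and jams.
- lid2 (a joint): Lid 2 (from the broad end): angle in rad, 0 shut, 1.2 wide open; starts at 0.4 to 0.9. Rigid, 44 mm along the row, 58 across, 4 thick. Hinge across the tray at tray x = 14 mm, 18 mm above the bench; the free edge, towards +x, rises. Shut, its top is 20 mm above the bench. Stays where left; about 1 N stroked from hinge to free edge shuts it, the other way opens it and jams.
- lid3 (a joint): Lid 3 (from the broad end): angle in rad, 0 shut, 1.2 wide open; starts at 0.4 to 0.9. Rigid, 44 mm along the row, 58 across, 4 thick. Hinge across the tray at tray x = 60 mm, 18 mm above the bench; the free edge, towards +x, rises. Shut, its top is 20 mm above the bench. Stays where left; about 1 N stroked from hinge to free edge shuts it, the other way opens it and jams.
- coin: Bystander: loose copper coin, 32 mm across, 5 mm thick, lying beside the tray. Origin: centre of its underside.
- jar: Bystander: small closed specimen jar, 38 mm across, 48 mm tall, standing beside the tray. Origin: centre of its underside.
- loupe: Bystander: folding loupe lying flat beside the tray, black round eyepiece 40 mm across and 22 mm high with a steel arm that reaches 56 mm along its x. Origin: centre of the underside of the eyepiece.
Mind the look-alikes: they are no part of the job. Of the things shaped like the tray, the wooden one is meant.

How it is judged:
On the way, in this order (a step that is already met when the one before it is completed fails the run):
1. lid 0 is shut first (value of joint lid0 below 0.12 rad), for 0.05 s.
2. lid 1 is shut after the one before it (value of joint lid1 below 0.12 rad), for 0.05 s.
3. lid 2 is shut after the one before it (value of joint lid2 below 0.12 rad), for 0.05 s.
4. lid 3 is shut after the one before it (value of joint lid3 below 0.12 rad), for 0.05 s.
At the end, for the whole second after the job is handed in: All four lids are within 0.12 rad of shut (free edge less than about 5 mm up), the tray lies flat and at rest on the bench with neither end more than 30 mm from where it began, and the coin, jar and loupe are within 20 mm of where they began (value of joint each of lid0, lid1, lid2, lid3 below 0.12 rad and distance of each of row_start, row_end from where it was at the start of the episode below 0.03 m and height (world z) of tray below 0.006 m and angle between tray's own z axis and vertical below 0.05 rad and linear speed of tray below 0.01 m/s and distance of each of coin, jar, loupe from where it was at the start of the episode below 0.02 m); the robot touches nothing.
It fails at once if the tray is lifted, tipped or shoved more than 30 mm (height (world z) of tray above 0.012 m or angle between tray's own z axis and vertical above 0.15 rad or distance of any of row_start, row_end from where it was at the start of the episode above 0.03 m).
It fails at once if the coin, jar or loupe is moved more than 20 mm (distance of any of coin, jar, loupe from where it was at the start of the episode above 0.02 m).
It fails at once if the tray or its lids are pressed harder than 30 N (contact force between any of the arm, the fingers and tray above 30 N).
It fails at once if the pass is broken off: the fingertips rise more than about 50 mm above the lids' level after the first lid is shut and before the last one is (value of joint lid0 below 0.12 rad and not (value of joint lid3 below 0.12 rad) and z of the grasp point in the frame of tray above 0.09 m).
It also fails if it takes over 48 s, if anything falls off the work surface, if the arm or the gripper's body presses on something with over 40 N, if the wrist force passes 120 N, or if a joint passes its speed limit or range.

ROBOT

A 6-joint arm with a two-finger parallel gripper is mounted at the origin on the work surface. World frame = base frame: x ahead of the robot, y to its left, z up, the work surface at z = 0. Lengths are in m, angles in rad, forces in N, time in s.
With the tool pointing down it reaches from about 0.3 to 0.825 m from the base axis. Payload 5.4 kg.
Tool frame: the origin (TCP) lies midway between the tips of the shut fingers; the grasp point (between the pads) lies 19 mm behind it; z points along the fingers, y is the line along which they close (so a half turn about z gives the same grasp; the last joint's range is limited). The gripper opens to 92 mm and grips with 3 to 60 N. Pads are 20 mm wide; open, the fingers measure 128 mm over their backs; the gripper's body (75 mm by 189 mm) begins 69 mm behind the grasp point.
Start: joints at [-1.381, 0.158, 1.597, -0, 1.386, -0.21], TCP at [0.224, -0.53, 0.215] pointing down, gripper open.
Joint ranges: [-2.91, 2.91], [-0.94, 2.29], [0.18, 2.7], [-1.29, 4.43], [0.17, 2.64], [-3, 3]. Speed limits (rad/s): [2.57, 2.57, 3.14, 3.14, 3.14, 3.14].

INTERFACE

Orientations are given as a rotation vector (axis times angle).
In Python, from station import robot, snapshot, workorder, finder gives the robot as it stands.
- The arm moves only by the shell command python3 -m crank 'ROWS'. ROWS is JSON, a list that holds one entry, the list of rows, each a list of 7 numbers: the opening, from 0 (shut) to 1 (fully open), then the shift along the tool's x, y, z in units of 0.15 m (1.0 is 0.15 m), then the turn, a rotation vector about the tool's x, y, z in units of 45 degrees (1.0 is 45 degrees). In form: [[[gripper, dx, dy, dz, rx, ry, rz], ...]]. A call has 1 to 12 rows; each row is the pose to reach, as a shift and turn from the pose commanded when the call began, along the tool's axes at that moment; what a row does not reach only later rows make up. A row lasts 1/12 s, in which the tool goes at most 41.7 mm and 7.16 degrees, less where a joint would pass 70% of its speed; a pose out of reach is approached as far as the arm can. A call with a number of a shift or a turn outside -1 to 1 is refused whole. A call with a gripper value outside its range is refused whole. The fingers move at their own pace and stop on an object; the grip force is fixed at half the most. Time passes only in rows, so rows that repeat a pose let the fingers close. It gives the time, the measured TCP pose, the force, the opening and the grip force at its end, in the units of the state.
- robot.sense(): the state, without advancing time (a new reading comes with each control period).
- snapshot(name): name is "scene" or "top" or "wrist"; returns a dict with "frame" (384x512x3 uint8, red, green, blue), "depth" (384x512 float32, m along the optical axis (not along the pixel's ray), 0 where there is no reading), "fx", "fy", "cx", "cy" (pixels), "rvec" (rotation vector, rad) and "tvec" (3), from world to camera coordinates, as OpenCV has them. Camera axes: x right, y down, z forward; pixel columns grow to the right and rows downward; lengths in m; the calibration is good to about 2 mm. A picture is of the moment at which its call begins.
- workorder.job_done(): hands the job in; it is judged then, once.
Trained networks look in the newest picture that a camera, given by its name, has taken for a name from the list of things; names that differ only in an ending like _2 or _b are one class to them, and where a whole thing is asked for, a point or a joint stands for the part that bears it (a point fixed in the world has none). Each returns a list of dicts, best first, with "conf" (0 to 1); they miss things now and then, are a little off and sometimes report something else, mostly with a low value. They report only what shows in the picture. A call takes as long as a camera call. They do not tell look-alikes from the thing itself.
- finder.search_frame(camera, target): "pixel" ([row, column] in pixels, amid what is visible of it).
- finder.cut_out(camera, target): "region" (384x512 bool, what is visible of it) and "pixel" ([row, column] in pixels, amid what is visible of it).
The state is a dict: "time_s": time; "joint_pos": joint angles; "qd": joint speeds; "tau": joint torques, N m; "ee_pos": TCP position; "orientation": TCP orientation; "contact_force": force on the tool from outside, world axes, zero at the start; "torque": the same for the moment, N m; "opening": finger opening in m; "finger_force": force on a finger pad.
Only numpy, scipy, OpenCV 4.12 (cv2) and the standard library are available. Lean on these libraries where they do the work, as an engineer would, in place of code of your own. Each camera call takes 0.05 s, during which the arm holds its last target. There are 200 camera calls.

## Working session

There is one attempt and no reset: what is moved stays moved. The work goes in short steps, Python scripts to look and compute and a shell command to move; the robot and the scene stay as the last step left them, time stands still between calls to the robot, and variables do not carry over. Pictures are saved under pics/ and viewed, at most 10 in all, crops included, and the job is handed in when it is done.

```bash
mkdir -p pics; cat > h.py <<'E'
from station import robot, snapshot, workorder, finder
import numpy as np, cv2
def world(s):
    R=cv2.Rodrigues(np.array(s["rvec"],float))[0]; t=np.array(s["tvec"],float).ravel()
    v,u=np.mgrid[:384,:512]; d=s["depth"]
    P=np.stack([(u-s["cx"])/s["fx"]*d,(v-s["cy"])/s["fy"]*d,d],-1)
    return (P-t)@R
E
python3 - <<'E'
from h import *
S={n:snapshot(n) for n in("top","scene")}
cv2.imwrite("pics/a.png",np.vstack([S[n]["frame"][:,:,::-1] for n in S])[:, :]) 
im=np.hstack([S["top"]["frame"],S["scene"]["frame"]])[:,:,::-1]
cv2.imwrite("pics/a.png",cv2.resize(im,(800,300)))
for n in("top","scene"):
    W=world(S[n]); np.savez(f"{n}.npz",W=W,f=S[n]["frame"],d=S[n]["depth"])
    for t in("tray","coin","jar","loupe","lid0"):
        for r in finder.cut_out(n,t)[:3]:
            m=r["region"]&(S[n]["depth"]>0); p=r["pixel"]
            print(n,t,round(r["conf"],2),np.round(p),m.sum(),np.round(np.median(W[m],0),3),np.round(np.percentile(W[m],95,axis=0),3))
E
```

```text
top tray 0.86 [156. 270.] 3422 [ 0.565 -0.032  0.028] [0.664 0.016 0.045]
top tray 0.76 [297. 362.] 3877 [ 0.304 -0.215  0.02 ] [ 0.331 -0.111  0.022]
top tray 0.74 [253. 166.] 3982 [0.377 0.165 0.02 ] [0.482 0.201 0.022]
top coin 0.51 [157. 216.] 185 [0.574 0.069 0.005] [0.588 0.081 0.007]
top jar 0.92 [197. 308.] 376 [ 0.483 -0.104  0.047] [ 0.499 -0.09   0.049]
top loupe 0.65 [114. 233.] 426 [0.665 0.045 0.02 ] [0.707 0.064 0.024]
top lid0 0.97 [295. 318.] 729 [ 0.303 -0.135  0.02 ] [ 0.328 -0.114  0.022]
top lid0 0.91 [163. 264.] 626 [ 0.561 -0.029  0.032] [ 0.581 -0.005  0.044]
top lid0 0.91 [120. 287.] 651 [ 0.645 -0.063  0.032] [ 0.665 -0.038  0.044]
scene tray 0.93 [247. 269.] 3096 [ 0.586 -0.044  0.017] [0.673 0.009 0.044]
scene tray 0.64 [149. 261.] 2041 [0.391 0.158 0.018] [0.49  0.198 0.021]
scene tray 0.59 [231. 111.] 3271 [ 0.312 -0.229  0.018] [ 0.335 -0.114  0.021]
scene jar 0.83 [238. 212.] 417 [ 0.493 -0.113  0.042] [ 0.504 -0.095  0.048]
scene loupe 0.78 [243. 330.] 452 [0.672 0.039 0.016] [0.709 0.061 0.023]
scene lid0 0.9 [202. 141.] 436 [ 0.304 -0.137  0.019] [ 0.329 -0.117  0.022]
scene lid0 0.88 [230. 108.] 523 [ 0.307 -0.228  0.019] [ 0.332 -0.207  0.021]
scene lid0 0.87 [154. 280.] 333 [0.438 0.174 0.019] [0.458 0.2   0.022]
```

```bash
python3 - <<'E'
from h import *
d=np.load("top.npz"); W=d["W"]; f=d["f"]
c=cv2.resize(f[85:225,195:330,::-1],None,fx=4,fy=4,interpolation=cv2.INTER_CUBIC); cv2.imwrite("pics/b.png",c)
# fit tray rectangle from points >12mm high
r=finder.cut_out("top","tray")
if not r: snapshot("top"); r=finder.cut_out("top","tray")
s=snapshot("top"); r=finder.cut_out("top","tray")[0]; W=world(s)
m=r["region"]&(W[...,2]>.012)&(W[...,2]<.06)
P=W[m]; (c0,sz,a)=cv2.minAreaRect((P[:,:2]*1000).astype(np.float32)); print(c0,sz,a)
b=cv2.boxPoints((c0,sz,a)); print(b)
e=[b[1]-b[0],b[2]-b[1]]; ax=max(e,key=np.linalg.norm); ax=ax/np.linalg.norm(ax)
if ax[0]<0: ax=-ax
print("axis",ax,np.degrees(np.arctan2(ax[1],ax[0])))
q=(P[:,:2]*1000-np.array(c0)); x=q@ax; y=q@np.array([-ax[1],ax[0]])
for k in range(-120,121,6):
    w=(x>=k)&(x<k+6)&(abs(y)<22)
    if w.sum(): print(k,w.sum(),np.round(np.median(P[w,2])*1000),np.round(np.median(s["frame"][m][w],0)))
print(np.percentile(y,[1,99]))
E
```

```text
(573.3001708984375, -34.41893768310547) (59.923892974853516, 230.89285278320312) 68.13699340820312
[[ 454.9995    -19.234991]
 [ 669.2859   -105.216866]
 [ 691.6008    -49.602882]
 [ 477.31445    36.37899 ]]
axis [ 0.92807686 -0.37238854] -21.863
-120 22 18.0 [54. 40. 28.]
-114 71 19.0 [64. 44. 30.]
-108 62 20.0 [64. 43. 29.]
-102 68 20.0 [66. 45. 30.]
-96 69 20.0 [65. 44. 29.]
-90 65 19.0 [67. 45. 31.]
-84 62 20.0 [68. 50. 38.]
-78 79 23.0 [78. 74. 68.]
-72 81 29.0 [126. 120. 103.]
-66 79 34.0 [127. 119. 103.]
-60 81 40.0 [126. 119. 103.]
-54 78 45.0 [75. 71. 66.]
-48 41 47.0 [66. 62. 58.]
-36 77 18.0 [77. 72. 67.]
-30 75 23.0 [80. 77. 70.]
-24 75 28.0 [127. 123. 107.]
-18 81 33.0 [127. 123. 106.]
-12 75 37.0 [127. 123. 106.]
-6 76 41.0 [78. 73. 68.]
0 50 43.0 [74. 70. 65.]
6 1 21.0 [69. 65. 59.]
12 83 21.0 [75. 70. 65.]
18 76 26.0 [124. 119. 103.]
24 84 31.0 [126. 120. 103.]
30 81 37.0 [126. 120. 104.]
36 78 42.0 [84. 79. 71.]
42 73 46.0 [73. 69. 64.]
54 30 19.0 [86. 78. 72.]
60 75 21.0 [78. 74. 69.]
66 80 27.0 [126. 123. 106.]
72 76 31.0 [126. 122. 105.]
78 77 36.0 [127. 122. 105.]
84 78 40.0 [84. 78. 72.]
90 66 43.0 [76. 72. 67.]
96 3 41.0 [51. 39. 30.]
102 22 20.0 [58. 40. 28.]
108 60 19.0 [60. 43. 28.]
114 5 20.0 [90. 69. 47.]
[-29.29476273  28.31544824]
```

View pics/a.png

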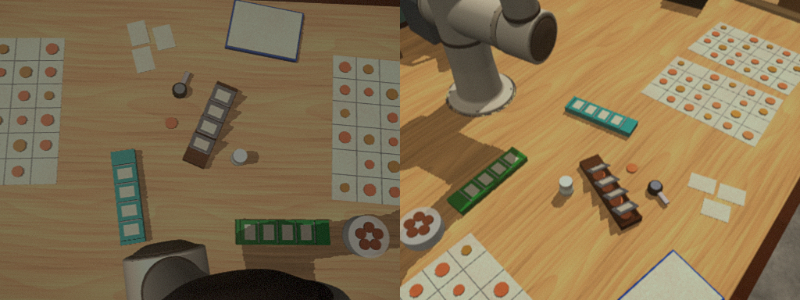

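View pics/b.png

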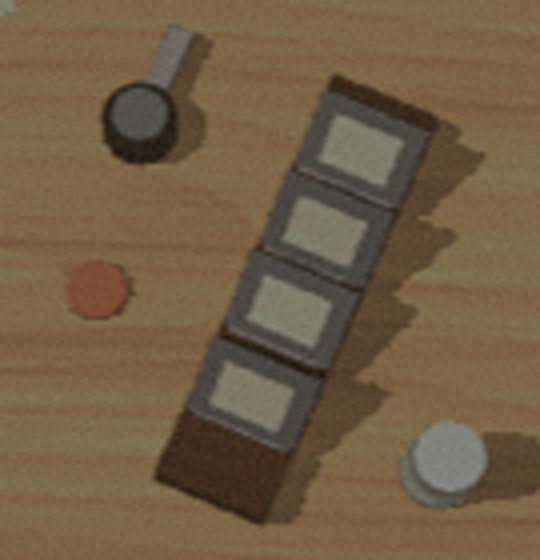

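The tray-shaped things in the top view are:
- the wooden one at about (156,270)
- the teal one at (253,166)
- the green one at (297,362)

Only the one at (156,270) is brown wood, and its lids stand open. The crop confirms this and shows its broad solid end at the lower left, with the coin, loupe and jar on either side. The measured size of 231 x 60 mm and the 20 mm block height match the description.

```bash
cat > plan.py <<'E'
from h import *
from scipy.spatial.transform import Rotation as Ro
import sys
a=np.radians(-21.86); X=np.array([np.cos(a),np.sin(a),0]); C=np.array([.5733,-.0344,0]); Y=np.array([-X[1],X[0],0])
def rel(tx,z):
    s=robot.sense(); R=Ro.from_rotvec(s["orientation"]); p=np.array(s["ee_pos"])
    z0=np.array([0,0,-1.]); 
    best=min(([X,np.cross(z0,X),z0],[-X,np.cross(z0,-X),z0]),key=lambda B:(R.inv()*Ro.from_matrix(np.array(B).T)).magnitude())
    T=Ro.from_matrix(np.array(best).T)
    print("tray-frame",np.round([(p-C)@X*1e3,(p-C)@Y*1e3,p[2]*1e3],1),"F",np.round(s["contact_force"],1),"open",s["opening"],"t",s["time_s"])
    print("q",np.round(s["joint_pos"],2),"R\n",np.round(R.as_matrix(),3))
    print("shift",np.round(R.inv().apply(C+X*tx+[0,0,z]-p)/.15,4),"turn",np.round((R.inv()*T).as_rotvec()/np.radians(45),4))
rel(float(sys.argv[1]),float(sys.argv[2]))
E
python3 plan.py -.0985 .07
```

```text
tray-frame [-140.  -589.8  214.6] F [-1.  -0.  -0.3] open 0.0919266363166254 t 0.75
q [-1.38  0.16  1.6   0.    1.39 -0.21] R
 [[ 0.921  0.389  0.   ]
 [ 0.389 -0.921 -0.   ]
 [ 0.     0.    -1.   ]]
shift [ 2.9652 -2.5968  0.9641] turn [ 1.000e-04 -0.000e+00  9.949e-01]
```

```bash
python3 -m crank '[[[0,1,-0.875,0,0,0,0.995],[0,1,-0.875,0,0,0,0.995],[0,1,-0.875,0,0,0,0.995],[0,1,-0.875,0,0,0,0.995],[0,1,-0.875,0,0,0,0.995],[0,1,-0.875,0,0,0,0.995],[0,1,-0.875,0,0,0,0.995],[0,1,-0.875,0,0,0,0.995],[0,1,-0.875,0,0,0,0.995],[0,1,-0.875,0,0,0,0.995]]]'; python3 plan.py -.0985 .07
```

```text
time_s: 1.58
ee_pos: [0.3108, -0.3506, 0.2146]
orientation: [3.085, -0.595, 0.0]
contact_force: [0.3, -0.3, -0.6]
opening: 0.0271
finger_force: 0.0
tray-frame [-125.9 -391.2  214.6] F [ 0.3 -0.3 -0.6] open 0.02709396269080614 t 1.5833
q [-1.1  -0.13  1.88  0.    1.38  0.85] R
 [[ 0.928 -0.372  0.   ]
 [-0.372 -0.928 -0.   ]
 [ 0.     0.    -1.   ]]
shift [ 0.1842 -2.6081  0.9643] turn [ 0.     -0.0001  0.0007]
```

```bash
python3 -m crank '[[[0,0.1,-1,0,0,0,0],[0,0.1,-1,0,0,0,0],[0,0.1,-1,0,0,0,0],[0,0.1,-1,0,0,0,0],[0,0.1,-1,0,0,0,0],[0,0.1,-1,0,0,0,0]]]' >/dev/null
python3 -m crank '[[[0,0.05,-1,0,0,0,0],[0,0.05,-1,0,0,0,0],[0,0.05,-1,0,0,0,0],[0,0.05,-1,0,0,0,0],[0,0.05,-1,0,0,0,0],[0,0.05,-1,0,0,0,0]]]'; python3 plan.py -.0985 .07
```

```text
time_s: 2.58
ee_pos: [0.4436, -0.081, 0.2145]
orientation: [3.084, -0.594, -0.001]
contact_force: [-0.4, 0.0, 0.4]
opening: 0.0001
finger_force: 0.0
tray-frame [-103.   -91.5  214.5] F [-0.4  0.   0.4] open 0.0001475176860099936 t 2.5833
q [-0.45 -0.17  1.93 -0.    1.39  1.5 ] R
 [[ 0.928 -0.371 -0.   ]
 [-0.371 -0.928 -0.001]
 [-0.     0.001 -1.   ]]
shift [ 0.0308 -0.6106  0.963 ] turn [0.0009 0.0003 0.0013]
```

```bash
python3 -m crank '[[[0,0.03,-0.61,0,0,0,0],[0,0.03,-0.61,0,0,0,0],[0,0.03,-0.61,0,0,0,0],[0,0.03,-0.61,0.4,0,0,0],[0,0.03,-0.61,0.7,0,0,0],[0,0.03,-0.61,0.96,0,0,0],[0,0.03,-0.61,0.96,0,0,0],[0,0.03,-0.61,0.96,0,0,0]]]' >/dev/null
python3 plan.py -.0985 .026
python3 - <<'E'
from h import *
s=snapshot("wrist");t=snapshot("scene")
cv2.imwrite("pics/c.png",cv2.resize(np.hstack([s["frame"],t["frame"]])[:,:,::-1],(800,300)))
E
```

```text
tray-frame [-102.7   -2.3   65.4] F [-0.2  0.  -0.5] open 0.00042794210842624113 t 3.25
q [-0.25  0.09  1.99 -0.    1.07  1.71] R
 [[ 0.927 -0.375 -0.011]
 [-0.375 -0.927  0.002]
 [-0.011  0.002 -1.   ]]
shift [ 0.0307 -0.0161  0.2623] turn [ 0.0028  0.0136 -0.0034]
```

View pics/c.png

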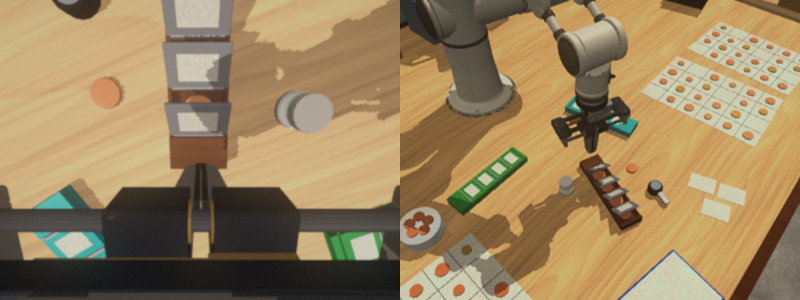

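The wrist view shows the shut fingers at column ~200, centred on the tray's broad block (columns 170–228). The lids stand open ahead of them, and the jar (305,112) and coin (105,93) are well clear. Next I lower the fingers.

```bash
python3 plan.py -.0985 .026; python3 -m crank '[[[0,0.02,-0.01,0.06,0,0,0],[0,0.02,-0.01,0.12,0,0,0],[0,0.02,-0.01,0.18,0,0,0],[0,0.02,-0.01,0.24,0,0,0],[0,0.02,-0.01,0.26,0,0,0],[0,0.02,-0.01,0.26,0,0,0],[0,0.02,-0.01,0.26,0,0,0]]]'>/dev/null; python3 plan.py -.0985 .021
```

```text
tray-frame [-98.2  -1.1  70.8] F [ 0.7 -0.4  0.5] open 0.0002561118132763659 t 3.35
q [-0.25  0.09  1.98 -0.    1.07  1.71] R
 [[ 0.927 -0.374 -0.001]
 [-0.374 -0.927 -0.   ]
 [-0.001  0.    -1.   ]]
shift [-0.0019 -0.0072  0.299 ] turn [ 0.0006  0.0007 -0.0028]
tray-frame [-96.    2.1  31.4] F [ 0.1  0.8 -0.1] open 0.0005333172426404815 t 3.9333
q [-0.24  0.16  1.99 -0.    0.99  1.71] R
 [[ 0.928 -0.372 -0.   ]
 [-0.372 -0.928  0.   ]
 [-0.     0.    -1.   ]]
shift [-0.0165  0.0139  0.0695] turn [0.0001 0.0006 0.0001]
```

Now I feel for the block's top in small steps, moving back a few mm to x ≈ -99.

```bash
python3 -m crank '[[[0,-0.016,0.012,0.02,0,0,0],[0,-0.016,0.012,0.03,0,0,0],[0,-0.016,0.012,0.04,0,0,0],[0,-0.016,0.012,0.04,0,0,0],[0,-0.016,0.012,0.04,0,0,0]]]'; 
python3 -m crank '[[[0,0,0,0.007,0,0,0],[0,0,0,0.014,0,0,0],[0,0,0,0.014,0,0,0]]]'
python3 -m crank '[[[0,0,0,0.003,0,0,0],[0,0,0,0.007,0,0,0],[0,0,0,0.007,0,0,0]]]'; python3 plan.py -.0985 .021
```

```text
time_s: 4.35
ee_pos: [0.4822, 0.0024, 0.0256]
orientation: [-3.085, 0.596, -0.0]
contact_force: [-0.3, -0.5, -0.2]
opening: -0.0
finger_force: 0.0
time_s: 4.6
ee_pos: [0.4821, 0.0025, 0.0233]
orientation: [-3.085, 0.596, 0.0]
contact_force: [0.6, -0.2, -0.7]
opening: 0.0003
finger_force: 0.0
time_s: 4.85
ee_pos: [0.4821, 0.0024, 0.0223]
orientation: [-3.085, 0.596, 0.0]
contact_force: [-0.1, 0.2, -0.2]
opening: 0.0002
finger_force: 0.0
tray-frame [-98.3   0.2  22.3] F [-0.1  0.2 -0.2] open 0.00022569562761422279 t 4.85
q [-0.25  0.17  2.   -0.    0.97  1.71] R
 [[ 0.928 -0.372 -0.   ]
 [-0.372 -0.928  0.   ]
 [-0.     0.    -1.   ]]
shift [-0.0011  0.0014  0.009 ] turn [ 0.      0.0002 -0.0002]
```

```bash
python3 -m crank '[[[0,0.02,0,0,0,0,0],[0,0.05,0,0,0,0,0],[0,0.08,0,0,0,0,0],[0,0.11,0,0,0,0,0],[0,0.14,0,0,0,0,0],[0,0.17,0,0,0,0,0],[0,0.2,0,0,0,0,0],[0,0.23,0,0,0,0,0],[0,0.26,0,0,0,0,0],[0,0.29,0,0,0,0,0],[0,0.32,0,0,0,0,0],[0,0.35,0,0,0,0,0]]]'; python3 plan.py .106 .022; python3 - <<'E'
from h import *
s=snapshot("wrist");t=snapshot("scene")
cv2.imwrite("pics/d.png",np.hstack([cv2.resize(s["frame"],(400,300)),cv2.resize(t["frame"][170:320,180:380],(400,300))])[:,:,::-1])
E
```

```text
time_s: 5.85
ee_pos: [0.5314, -0.0174, 0.0225]
orientation: [3.085, -0.596, 0.0]
contact_force: [-0.5, -0.2, -0.2]
opening: 0.0006
finger_force: 0.1
tray-frame [-45.2   0.2  22.5] F [-0.5 -0.2 -0.2] open 0.0005559484270041398 t 5.85
q [-0.26  0.29  1.86 -0.    0.99  1.69] R
 [[ 0.928 -0.372  0.   ]
 [-0.372 -0.928 -0.   ]
 [ 0.     0.    -1.   ]]
shift [1.0082 0.0013 0.0033] turn [ 0.     -0.0002 -0.0002]
```

View pics/d.png

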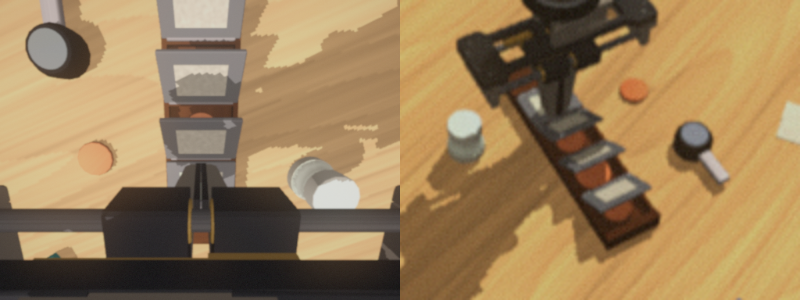

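Lid 0 lies shut under the fingers (wrist view about (200,172)), lids 1–3 are still ajar, and the tray has not moved. I continue the pass.

```bash
python3 -m crank '[[[0,0.02,0,0.003,0,0,0],[0,0.05,0,0.003,0,0,0],[0,0.08,0,0.003,0,0,0],[0,0.11,0,0.003,0,0,0],[0,0.14,0,0.003,0,0,0],[0,0.17,0,0.003,0,0,0],[0,0.2,0,0.003,0,0,0],[0,0.23,0,0.003,0,0,0],[0,0.26,0,0.003,0,0,0],[0,0.29,0,0.003,0,0,0],[0,0.32,0,0.003,0,0,0],[0,0.35,0,0.003,0,0,0]]]'; python3 -m crank '[[[0,0.03,0,0,0,0,0],[0,0.06,0,0,0,0,0],[0,0.09,0,0,0,0,0],[0,0.12,0,0,0,0,0],[0,0.15,0,0,0,0,0],[0,0.18,0,0,0,0,0],[0,0.21,0,0,0,0,0],[0,0.24,0,0,0,0,0],[0,0.27,0,0,0,0,0],[0,0.3,0,0,0,0,0],[0,0.33,0,0,0,0,0],[0,0.35,0,0,0,0,0]]]'; python3 plan.py .106 .022
```

```text
time_s: 6.95
ee_pos: [0.5795, -0.0367, 0.0219]
orientation: [-3.084, 0.596, 0.002]
contact_force: [-5.5, 2.2, 0.9]
opening: 0.0005
finger_force: 2.2
time_s: 7.95
ee_pos: [0.6286, -0.0563, 0.0219]
orientation: [-3.085, 0.596, 0.001]
contact_force: [0.3, 0.5, 0.6]
opening: 0.0006
finger_force: 0.5
tray-frame [59.5  0.2 21.9] F [0.3 0.5 0.6] open 0.0005533149580183125 t 7.95
q [-0.28  0.51  1.56  0.    1.07  1.67] R
 [[ 0.928 -0.372 -0.   ]
 [-0.372 -0.928  0.   ]
 [-0.     0.    -1.   ]]
shift [ 0.3101  0.0015 -0.0011] turn [ 0.      0.0006 -0.0001]
```

```bash
python3 -m crank '[[[0,0.03,0,0,0,0,0],[0,0.06,0,0,0,0,0],[0,0.09,0,0,0,0,0],[0,0.12,0,0,0,0,0],[0,0.15,0,0,0,0,0],[0,0.18,0,0,0,0,0],[0,0.21,0,0,0,0,0],[0,0.24,0,0,0,0,0],[0,0.27,0,0,0,0,0],[0,0.3,0,0,0,0,0],[0,0.32,0,0,0,0,0],[0,0.32,0,0,0,0,0]]]'; python3 - <<'E'
from h import *
s=snapshot("wrist");t=snapshot("scene")
cv2.imwrite("pics/e.png",np.hstack([cv2.resize(s["frame"],(400,300)),cv2.resize(t["frame"][170:320,180:380],(400,300))])[:,:,::-1])
E
```

```text
time_s: 8.95
ee_pos: [0.6736, -0.0745, 0.0221]
orientation: [3.084, -0.596, 0.001]
contact_force: [-0.4, -0.1, -0.3]
opening: 0.0008
finger_force: 0.0
```

View pics/e.png

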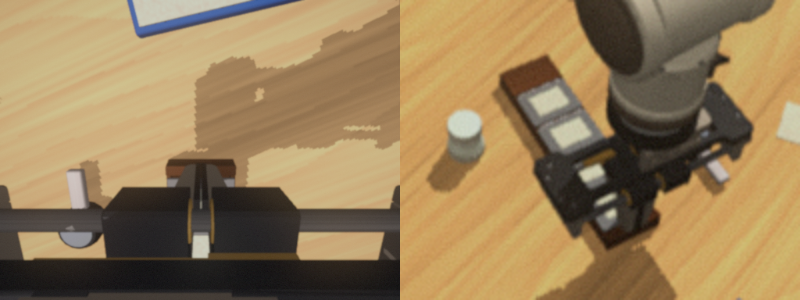

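The lids look shut, and the fingers are at the narrow end block (wrist view about (200,165)). Next I lift straight up and measure lid heights and tray position.

```bash
python3 -m crank '[[[0,0,0,-0.1,0,0,0],[0,0,0,-0.3,0,0,0],[0,0,0,-0.55,0,0,0],[0,0,0,-0.8,0,0,0],[0,0,0,-1,0,0,0],[0,0,0,-1,0,0,0],[0,0,0,-1,0,0,0]]]'>/dev/null
python3 -m crank '[[[0,0,1,-0.3,0,0,0],[0,0,1,-0.3,0,0,0],[0,0,1,-0.3,0,0,0],[0,0,1,-0.3,0,0,0],[0,0,1,-0.3,0,0,0],[0,0,1,-0.3,0,0,0],[0,0,1,-0.3,0,0,0]]]'
python3 -m crank '[[[0,-0.8,1,0,0,0,0],[0,-0.8,1,0,0,0,0],[0,-0.8,1,0,0,0,0],[0,-0.8,1,0,0,0,0],[0,-0.8,1,0,0,0,0],[0,-0.8,1,0,0,0,0],[0,-0.8,1,0,0,0,0]]]'
python3 - <<'E'
from h import *
s=snapshot("top"); W=world(s); rs=finder.cut_out("top","tray")
print([(r["conf"],r["pixel"]) for r in rs])
r=min(rs,key=lambda r:abs(r["pixel"][0]-156)+abs(r["pixel"][1]-270))
m=r["region"]&(W[...,2]>.012)&(W[...,2]<.06);P=W[m]
print(cv2.minAreaRect((P[:,:2]*1000).astype(np.float32)),np.percentile(P[:,2],[5,50,95,99]))
a=np.radians(-21.86); q=P[:,:2]*1000-[573.3,-34.4]; x=q@[np.cos(a),np.sin(a)]
for k in range(-120,121,10):
    w=(x>=k)&(x<k+10)
    if w.sum(): print(k,w.sum(),np.round(np.median(P[w,2])*1000,1))
cv2.imwrite("pics/f.png",cv2.resize(s["frame"][70:250,150:390,::-1],(800,600)))
E
```

```text
time_s: 10.22
ee_pos: [0.6164, -0.2123, 0.2154]
orientation: [-3.083, 0.596, 0.004]
contact_force: [0.5, 0.2, 0.2]
opening: 0.0007
finger_force: 0.0
time_s: 10.8
ee_pos: [0.4496, -0.3068, 0.2161]
orientation: [-3.083, 0.596, 0.001]
contact_force: [-0.9, -0.2, 0.5]
opening: 0.0001
finger_force: 0.0
[(0.79, [160.3, 269.6]), (0.6, [254.7, 167.5]), (0.55, [294.5, 359.8])]
((573.4467163085938, -34.34839630126953), (60.15415954589844, 230.94287109375), 68.1311264038086) [0.01692065 0.02000366 0.02263322 0.02359019]
-120 90 19.4
-110 152 19.8
-100 154 19.5
-90 145 19.5
-80 145 19.6
-70 149 20.0
-60 147 20.5
-50 146 20.5
-40 141 19.8
-30 146 19.7
-20 141 20.5
-10 141 20.4
0 139 20.7
10 137 19.5
20 140 19.9
30 140 20.2
40 137 20.3
50 126 20.3
60 145 19.6
70 135 20.1
80 136 20.5
90 137 20.7
100 123 19.8
110 60 19.6
```

View pics/f.png

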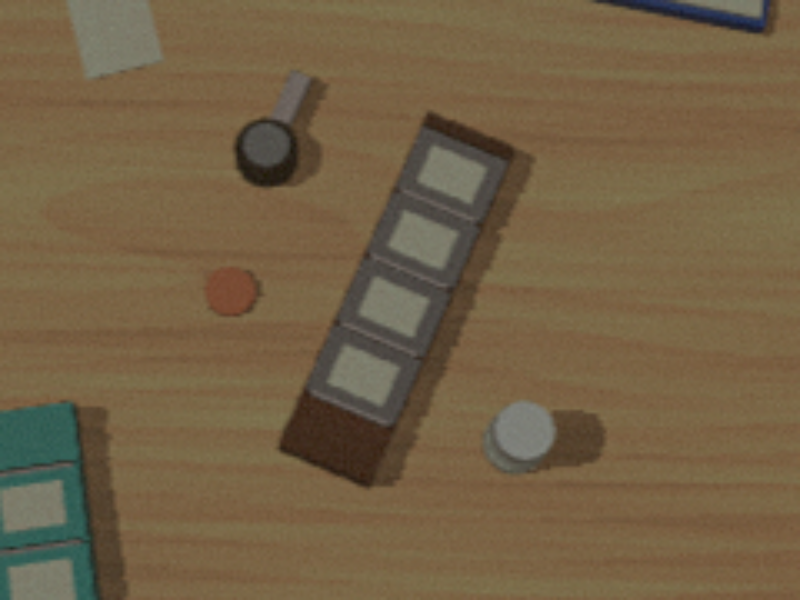

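All four lids are shut: the whole row sits at about 20 mm (crop (450,170) to (360,375)). The tray moved less than 1 mm, the coin, jar and loupe are in place, and the arm is clear.

```bash
python3 -c "
from station import workorder; print(workorder.job_done())"
```

```text
the job is handed in; nothing more can be done
None
```

All four lids of the wooden tray were stroked shut in one low pass and the job is handed in; my last camera check showed the row level at about 20 mm, the tray moved less than 1 mm, and the coin, jar and loupe in place.

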